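Bring the blue-lidded topping jar to the front and hold the carousel

ROBOT

A 6-joint arm with a two-finger parallel gripper is mounted at the origin on the work surface. World frame = base frame: x ahead of the robot, y to its left, z up, the work surface at z = 0. Lengths are in mm, angles in degrees, forces in N, time in s.
With the tool pointing down it reaches from about 400 to 925 mm from the base axis. Payload 12.5 kg.
Tool frame: the origin (TCP) lies at the very end of the fingers, on their centre line; the grasp point (between the pads) lies manip.grip_point_offset behind it (manip.grip_point_offset is the distance from the TCP to the grasp point, in mm); z points along the fingers, y is the direction in which the jaws open and shut (so a half turn about z gives the same grasp; the last joint's range is limited). The gripper opens to 95 mm and grips with 3 to 60 N. Pads are 20 mm wide; open, the fingers measure 119 mm over their backs; the gripper's body (75 mm by 180 mm) begins 59 mm behind the grasp point.
Start: joints at [58.064, 28.126, 89.318, -0, 62.55, -6.05], TCP at [272.853, 562.315, 214.661] pointing down, gripper open.
Joint ranges: [-177.58, 177.58], [-47.91, 125.51], [2.72, 160], [-65.01, 245.01], [3.68, 167.84], [-153.87, 153.87]. Speed limits (degrees/s): [127.2, 127.2, 159.86, 180, 180, 180].

INTERFACE

Orientations are given as a 3x3 rotation matrix whose columns are the frame's x, y, z axes.
In Python, from workcell import manip gives the robot as it stands. The module is installed in compiled form; this text tells all that it offers.
- The arm moves only by the shell command python3 -m pendant 'ROWS' [FORCE]. ROWS is JSON, a list of rows, each a list of 5 numbers: the shift along the world's x, y, z in cm, then the turn about the world's z in rad, then the closure in counts, from 0 (fully open) to 255 (shut). A call has 1 to 20 rows; each row is the pose to reach, as a shift and turn from the pose commanded when the call began; what a row does not reach only later rows make up. A row lasts 1/10 s, in which the tool goes at most 50 mm and 8.59 degrees, less where a joint would pass 70% of its speed; a pose out of reach is approached as far as the arm can. A call with a gripper value outside its range is refused whole. The fingers move at their own pace and stop on an object; FORCE is the grip in N (left out, the last holds). Time passes only in rows, so rows that repeat a pose let the fingers close. It gives the time, the measured TCP pose, the force and the opening at its end, in the units of the state.
- manip.sense(): the state, without advancing time (a new reading comes with each control period).
- manip.snapshot(name): name is "side" or "top"; returns the picture (384x512x3 uint8, red, green, blue); there is no depth.
- manip.calibration(name): a dict with "K" (3x3 intrinsics, pixels), "world_from_camera" (4x4, takes a point from camera to world coordinates). Camera axes: x right, y up, looking along -z (the intrinsics and any distortion apply to the point x, -y, -z); pixel columns grow to the right and rows downward; lengths in mm; the calibration is good to about 2 mm. A picture is of the moment at which its call begins. calibration takes no time and is no camera call.
- manip.job_done(): hands the job in, once; it reports no verdict.
The state is a dict: "time": time; "qpos": joint angles; "dq": joint speeds; "joint_torque": joint torques, N m; "position": TCP position; "eef_rot": TCP orientation; "wrist_force": force on the tool from outside, world axes, zero at the start; "moment": the same for the moment, N m; "gripper_width": finger opening in mm.
Only numpy, scipy, OpenCV 4.12 (cv2) and the standard library are available. Lean on these libraries where they do the work, as an engineer would, in place of code of your own. Each camera call takes 0.05 s, during which the arm holds its last target.

TASK

Turn the spring-return topping carousel by one of its upright black pegs until the blue-lidded jar stands right at the front, squarely in line with the orange pointer, and finish with the gripper still holding the carousel steady there by the peg, because it swings back if let go. Leave all the jars upright in their pockets, do not push on the jars themselves, and leave the cup and bottle where they are.

Things in the scene. Friction and masses are not known exactly. Their poses are not given: they have to be found in the camera images.
- base: Fixed round steel base of the carousel, 210 mm diameter, 30 mm high. Origin on the turning axis at counter height, z up; its -x axis points at its front, where an orange pointer (flat bar 26 mm wide with a 50 mm high upright tab, ending 190 mm from the axis) sticks out. It may stand turned by up to about 35 degrees
- front_spot (a point): Point on the base's front line (the line from the axis to the orange pointer), 80 mm from the axis and 82 mm above the counter: where the centre of the jar that faces front stands. It does not turn with the turntable
- turntable (a joint): Angle of the wooden turntable (284 mm disc, top 44 mm above the counter), rad, positive anticlockwise from above. A spring (0.15 N m/rad; friction 0.03 N m) pulls it back towards 0 when let go; stops at -2.5 and 2.5. Starts at 0. Six pockets, rims 12 mm high, 60 deg apart on a circle of 80 mm radius; at 0 one is exactly at the front
- jar_blue: The marked jar: closed clear jar with a blue lid and a blue tape band, 52 mm diameter (lid 55 mm), 75 mm high, 0.15 to 0.31 kg, loose in a pocket. Origin at the centre of its underside, 44 mm above the counter. It starts in a pocket 60 or 120 degrees to either side of the front one and comes to the front by the shorter way round
- jar_1: Another topping jar with a white lid and dark brown contents, of the same size and weight as the marked jar, loose in a pocket. Origin at the centre of its underside
- jar_2: Another topping jar with a white lid and light tan contents, of the same size and weight as the marked jar, loose in a pocket. Origin at the centre of its underside
- jar_3: Another topping jar with a white lid and red contents, of the same size and weight as the marked jar, loose in a pocket. Origin at the centre of its underside
- jar_4: Another topping jar with a white lid and cork-coloured contents, of the same size and weight as the marked jar, loose in a pocket. Origin at the centre of its underside
- jar_5: Another topping jar with a white lid and yellow contents, of the same size and weight as the marked jar, loose in a pocket. Origin at the centre of its underside
- peg_a: One of three upright round black pegs fixed on the turntable, 125 mm from its axis, midway between two pockets (30 deg anticlockwise from the front at joint 0). 16 mm diameter, top 165 mm above the counter. Origin on its axis, 18 mm below its top: the place to grip (fingertips there pass above all the lids). Nearest jar sides 41 mm from its axis and 119 mm high. Pushing it takes 1 to 3 N; its sleeve spins freely
- peg_b: One of three upright round black pegs fixed on the turntable, 125 mm from its axis, midway between two pockets (150 deg anticlockwise from the front at joint 0). 16 mm diameter, top 165 mm above the counter. Origin on its axis, 18 mm below its top: the place to grip (fingertips there pass above all the lids). Nearest jar sides 41 mm from its axis and 119 mm high. Pushing it takes 1 to 3 N; its sleeve spins freely
- peg_c: One of three upright round black pegs fixed on the turntable, 125 mm from its axis, midway between two pockets (270 deg anticlockwise from the front at joint 0). 16 mm diameter, top 165 mm above the counter. Origin on its axis, 18 mm below its top: the place to grip (fingertips there pass above all the lids). Nearest jar sides 41 mm from its axis and 119 mm high. Pushing it takes 1 to 3 N; its sleeve spins freely
- cup: Bystander: paper cup, 80 mm across, 85 mm high, standing on the counter beside the carousel. Origin at the centre of its underside
- bottle: Bystander: green bottle, 60 mm diameter, 120 mm high, standing on the counter beside the carousel. Origin at the centre of its underside
Things that resemble listed ones, but are neither listed nor needed, are in the scene too. Leave any pink or turquoise look-alike of the jar_4 alone.

How it is judged (in metres and radians):
At the end, for the whole second after the job is handed in: Blue-lidded jar's axis within 12 mm of the front spot, turntable still (under 0.05 rad/s), fingers bearing on a peg with over 0.4 N, all jars upright (0.15 rad) in their pockets; cup and bottle within 30 mm of where they began, cup and bottle upright (0.2 rad) (horizontal distance between jar_blue and front_spot below 0.012 m and (contact force between the fingers and peg_a above 0.4 N or contact force between the fingers and peg_b above 0.4 N or contact force between the fingers and peg_c above 0.4 N) and velocity of joint turntable between -0.05 and 0.05 rad/s and angle between each of jar_blue, jar_1, jar_2, jar_3, jar_4, jar_5's own z axis and vertical below 0.15 rad and height (world z) of each of jar_blue, jar_1, jar_2, jar_3, jar_4, jar_5 below 0.05 m and horizontal distance between each of jar_blue, jar_1, jar_2, jar_3, jar_4, jar_5 and base below 0.088 m and distance of each of cup, bottle from where it was at the start of the episode below 0.03 m and angle between each of cup, bottle's own z axis and vertical below 0.2 rad); the arm keeps its last pose, push and grip.
It fails at once if a jar is pushed or gripped by the robot (over 2 N) (contact force between any of the fingers, the arm and jar_blue above 2 N or contact force between any of the fingers, the arm and jar_1 above 2 N or contact force between any of the fingers, the arm and jar_2 above 2 N or contact force between any of the fingers, the arm and jar_3 above 2 N or contact force between any of the fingers, the arm and jar_4 above 2 N or contact force between any of the fingers, the arm and jar_5 above 2 N).
It fails at once if a jar is tipped or leaves its pocket (angle between any of jar_blue, jar_1, jar_2, jar_3, jar_4, jar_5's own z axis and vertical above 0.35 rad or height (world z) of any of jar_blue, jar_1, jar_2, jar_3, jar_4, jar_5 above 0.06 m).
It fails at once if the cup or bottle is disturbed (distance of any of cup, bottle from where it was at the start of the episode above 0.03 m).
It also fails if it takes over 40 s, if anything falls off the work surface, if the arm or the gripper's body presses on something with over 40 N, if the wrist force passes 120 N, or if a joint passes its speed limit or range.

## Working session

There is one attempt and no reset: what is moved stays moved. The work goes in short steps, Python scripts to look and compute and a shell command to move; the robot and the scene stay as the last step left them, time stands still between calls to the robot, and variables do not carry over. Pictures are saved under pics/ and viewed, and the job is handed in when it is done.

```bash
mkdir -p pics; cat > h.py <<'E'
import numpy as np,cv2
from workcell import manip
def snap(n,f):
    im=manip.snapshot(n); cv2.imwrite('pics/'+f,cv2.cvtColor(im,cv2.COLOR_RGB2BGR)); return im
def cal(n):
    c=manip.calibration(n); return np.array(c['K'],float),np.array(c['world_from_camera'],float),c
def pix2z(n,u,v,z):
    K,T,c=cal(n); d=np.linalg.inv(K)@[u,v,1]; d=T[:3,:3]@np.array([d[0],-d[1],-d[2]]); o=T[:3,3]
    return o+d*(z-o[2])/d[2]
def proj(n,p):
    K,T,c=cal(n); q=T[:3,:3].T@(np.array(p,float)-T[:3,3]); q=K@[q[0],-q[1],-q[2]]; return q[:2]/q[2]
E
python3 - <<'E'
from h import *
for n in('top','side'):
    im=snap(n,n+'0.png'); c=cal(n); print(n,c[2].keys(),c[0],c[1])
print(manip.sense(),manip.grip_point_offset)
E
```

```text
top dict_keys(['K', 'world_from_camera']) [[362.88183703   0.         256.40118475]
 [  0.         362.88183703 194.9148028 ]
 [  0.           0.           1.        ]] [[ 1.70909872e-01  9.61994226e-01 -2.12971651e-01  3.60599231e+02]
 [-9.85286156e-01  1.67089511e-01 -3.59483808e-02  4.44069215e+01]
 [ 1.00319428e-03  2.15981952e-01  9.76396840e-01  8.81034202e+02]
 [ 0.00000000e+00  0.00000000e+00  0.00000000e+00  1.00000000e+00]]
side dict_keys(['K', 'world_from_camera']) [[452.77208575   0.         255.88418514]
 [  0.         452.77208575 190.05032178]
 [  0.           0.           1.        ]] [[ 9.83302510e-01  1.00145293e-01 -1.51944381e-01  3.70296958e+02]
 [-1.81652725e-01  4.90217875e-01 -8.52460394e-01 -7.75398492e+02]
 [-1.08840441e-02  8.65827555e-01  5.00224132e-01  6.22883493e+02]
 [ 0.00000000e+00  0.00000000e+00  0.00000000e+00  1.00000000e+00]]
{'time': 0.1, 'qpos': array([ 5.80638439e+01,  2.81590348e+01,  8.93459181e+01, -2.44491112e-04,
        6.25500642e+01, -6.05164021e+00]), 'dq': array([-0.00295953, -0.13261328, -0.11265922, -0.15010917,  0.07357372,
       -0.04809138]), 'joint_torque': array([ 2.87211587e-03, -6.13624048e+01, -2.58608669e+01,  6.93892851e-02,
        4.70231194e-02, -6.17448040e-05]), 'position': array([272.72836335, 562.11960434, 214.14247673]), 'eef_rot': array([[-8.99676626e-01,  4.36556656e-01, -5.04723320e-04],
       [ 4.36556937e-01,  8.99676260e-01, -8.16891175e-04],
       [ 9.74683100e-05, -9.55278363e-04, -9.99999539e-01]]), 'wrist_force': array([-1.01915974, -0.05107237,  0.00215455]), 'moment': array([0.01876369, 0.03766208, 0.00140503]), 'gripper_width': 94.9000836964834} 18.8
```

View pics/top0.png

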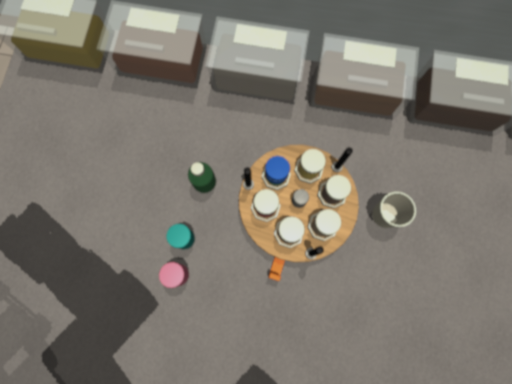

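View pics/side0.png

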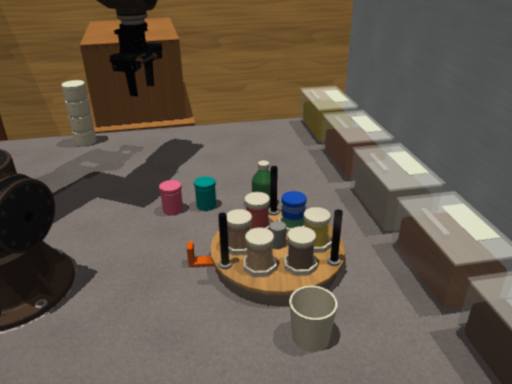

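```bash
python3 - <<'E'
import cv2
a=cv2.imread('pics/top0.png')[130:300,170:430]; cv2.imwrite('pics/top0c.png',cv2.resize(a,None,fx=3,fy=3,interpolation=2))
a=cv2.imread('pics/side0.png')[150:350,160:360]; cv2.imwrite('pics/side0c.png',cv2.resize(a,None,fx=3,fy=3,interpolation=2))
E
```

```text
(no output)
```

View pics/top0c.png

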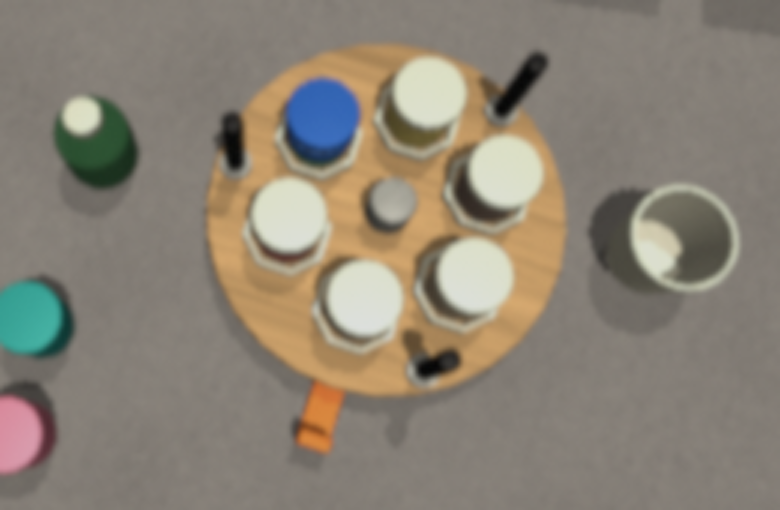

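View pics/side0c.png

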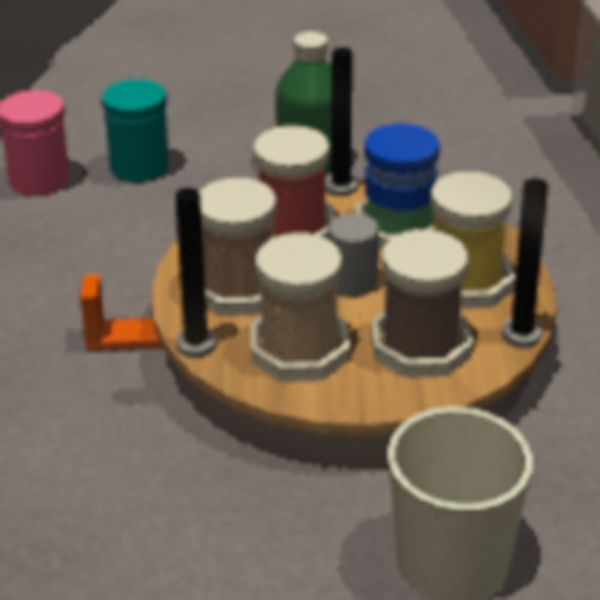

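```bash
python3 - <<'E'
from h import *
from scipy.optimize import least_squares
f=lambda x,y:(170+x/3,130+y/3)
L=dict(front=(365,298),red=(289,216),blue=(323,116),yel=(429,94),brown=(505,172),tan=(474,276))
P={k:pix2z('top',*f(*v),119)[:2] for k,v in L.items()}
Q={k:pix2z('top',*f(*v),165)[:2] for k,v in dict(left=(233,119),far=(537,62),near=(451,358)).items()}
for d in(P,Q):
  for k in d: print(k,d[k].round(1))
ptr=pix2z('top',*f(322,390),30)[:2]; ptr2=pix2z('top',*f(315,448),30)[:2];print('ptr',ptr,ptr2)
# near peg = 30deg ccw from front? ; order determined from positions
c=np.mean(list(P.values()),0);print('c',c)
for d in(P,Q):
  for k in d: v=d[k]-c;print(k,np.hypot(*v).round(1),np.degrees(np.arctan2(v[1],v[0])).round(1))
v=ptr2-c;print(np.hypot(*v),np.degrees(np.arctan2(v[1],v[0])))
v=ptr-c;print(np.hypot(*v),np.degrees(np.arctan2(v[1],v[0])))
def r(p):
  o=[]
  for i,k in enumerate(['front','tan','brown','yel','blue','red']):
    a=p[2]+np.radians(60*i); o+=list(P[k]-p[:2]-80*np.array([np.cos(a),np.sin(a)]))
  for i,k in enumerate(['near','far','left']):
    a=p[2]+np.radians(30+120*i); o+=list(Q[k]-p[:2]-125*np.array([np.cos(a),np.sin(a)]))
  return o
s=least_squares(r,[*c,np.pi]);print(s.x,np.degrees(s.x[2]),np.round(s.fun,1))
E
```

```text
front [466.4 -13.4]
red [515.1  48.9]
blue [592.7  36.7]
yel [622.5 -37.1]
brown [573.7 -99.1]
tan [494.9 -86.9]
left [566.   97.5]
far [ 642.5 -102.7]
near [430.8 -71.1]
ptr [402.76239453   1.77076684] [3.58890739e+02 1.21194936e-01]
c [544.20332542 -25.1561926 ]
front 78.7 171.4
red 79.5 111.4
blue 78.6 51.9
yel 79.2 -8.7
brown 79.6 -68.3
tan 79.0 -128.6
left 124.6 79.9
far 125.2 -38.3
near 122.4 -158.0
187.02861054233557 172.23256067999577
143.9812420977864 169.2212414403434
[544.93773868 -25.2446862    2.99090068] 171.365986082059 [ 0.5 -0.2 -0.1  0.9 -0.4  0.6 -1.5  0.2 -2.2 -0.5 -0.6 -0.4  2.2 -0.3
 -0.1  0.6  2.3 -0.8]
```

```bash
python3 -m pendant '[[3,-5,2,0,0],[7,-10,2,0,0],[11,-15,2,0,0],[13,-19,2,0,0],[15,-23,2,0,0],[15.6,-27,2,0,0],[15.6,-31,2,0,0],[15.6,-35,2,0,0],[15.6,-39,2,0,0],[15.6,-43,2,0,0],[15.6,-47,2,0,0],[15.6,-51,2,0,0],[15.6,-54,2,0,0],[15.6,-57,2,0,0],[15.6,-60,2,0,0],[15.6,-62,2,0,0],[15.6,-63.3,2,0,0],[15.6,-63.3,0,0,0],[15.6,-63.3,0,0,0],[15.6,-63.3,0,0,0]]' 20
python3 - <<'E'
from h import *
for n in('top','side'):
    im=snap(n,n+'1.png')
a=cv2.imread('pics/side1.png')[100:350,110:360]; cv2.imwrite('pics/side1c.png',cv2.resize(a,None,fx=2.4,fy=2.4,interpolation=2))
print(manip.sense()['position'],manip.sense()['qpos'])
E
```

```text
time: 2.1
position: [428.8, -70.4, 214.8]
eef_rot: [[-0.9, 0.436, -0.001], [0.436, 0.9, 0.0], [0.001, 0.0, -1.0]]
wrist_force: [0.2, -0.7, -0.4]
gripper_width: 95.4
[429.10947035 -70.3646674  215.22686623] [-1.80334400e+01  1.25861791e+01  1.14516031e+02  8.51465277e-03
  5.28668780e+01 -8.21936980e+01]
```

View pics/side1c.png

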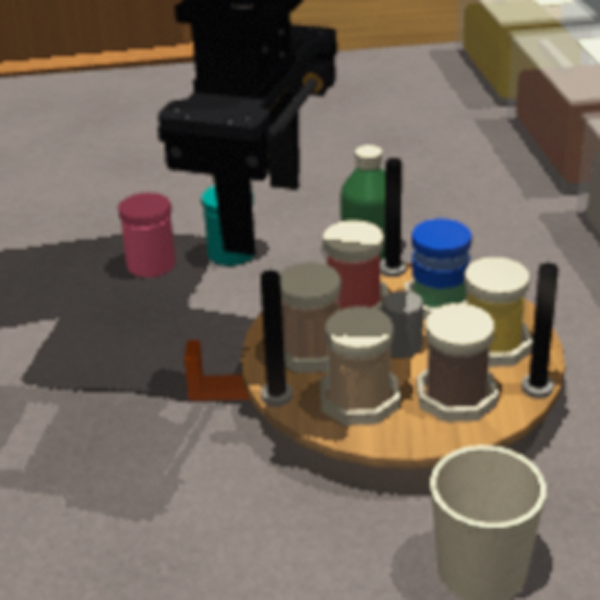

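View pics/top1.png

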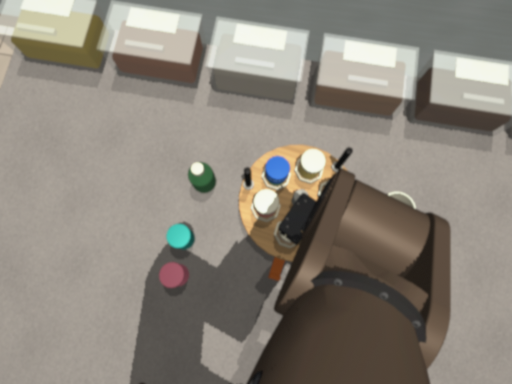

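```bash
python3 - <<'E'
from h import *
print(proj('side',[429,-70,215]),proj('side',[428.5,-70.8,165]), 110+272/2.4,100+272/2.4)
E
```

```text
[219.19916637 190.87269934] [220.36707043 214.46328276] 223.33333333333334 213.33333333333334
```

```bash
python3 - <<'E'
from h import *
from scipy.optimize import least_squares
c=np.array([544.94,-25.24]);a0=171.37
S={30:(189,190),150:(535,182),270:(342,49)}
for k,(u,v) in S.items():
  a=np.radians(a0+k);p=[*(c+125*np.array([np.cos(a),np.sin(a)])),165]
  u=160+u/3;v=150+v/3
  print(k,proj('side',p).round(1),(round(u,1),round(v,1)),np.round(p,1),pix2z('side',u,v,165).round(1))
J={0:(237,200),60:(299,257),120:(425,252),180:(471,193),240:(402,145),300:(291,148)}
for k,(u,v) in J.items():
  a=np.radians(a0+k);p=[*(c+80*np.array([np.cos(a),np.sin(a)])),119]
  u=160+u/3;v=150+v/3
  print(k,np.round(p,1),pix2z('side',u,v,119).round(1))
E
```

```text
30 [220.4 214.5] (223.0, 213.3) [428.5 -70.8 165. ] [433.7 -67.9 165. ]
150 [336.8 211.4] (338.3, 210.7) [ 642.6 -103.3  165. ] [ 646.3 -101.6  165. ]
270 [272.3 166.9] (274.0, 166.3) [563.7  98.3 165. ] [567.9 100.4 165. ]
0 [465.8 -13.2 119. ] [470.4 -15.6 119. ]
60 [495.  -87.7 119. ] [499. -88. 119.]
120 [574.1 -99.7 119. ] [578.3 -98.4 119. ]
180 [624.  -37.2 119. ] [627.1 -38.5 119. ]
240 [594.9  37.3 119. ] [597.3  31.8 119. ]
300 [515.8  49.3 119. ] [518.5  43.6 119. ]
```

```bash
python3 -m pendant '[[0.2,0,-3,0,0],[0.2,0,-6,0,0],[0.2,0,-8,0,0],[0.2,0,-8.6,0,0],[0.2,0,-8.6,0,0],[0.2,0,-8.6,0,80],[0.2,0,-8.6,0,120],[0.2,0,-8.6,0,160],[0.2,0,-8.6,0,190],[0.2,0,-8.6,0,200]]' 12
python3 - <<'E'
from h import *
im=snap('side','side2.png')
a=cv2.imread('pics/side2.png')[100:350,110:360]; cv2.imwrite('pics/side2c.png',cv2.resize(a,None,fx=2.4,fy=2.4,interpolation=2))
s=manip.sense();print(s['position'],s['wrist_force'],s['gripper_width'])
E
```

```text
time: 3.2
position: [430.9, -70.7, 128.9]
eef_rot: [[-0.9, 0.437, 0.001], [0.437, 0.9, -0.0], [-0.0, 0.0, -1.0]]
wrist_force: [0.1, -1.1, 0.4]
gripper_width: 60.7
[430.88139767 -70.70200904 128.82956076] [0.10409078 0.16269381 0.25526242] 56.53558660969421
```

View pics/side2c.png

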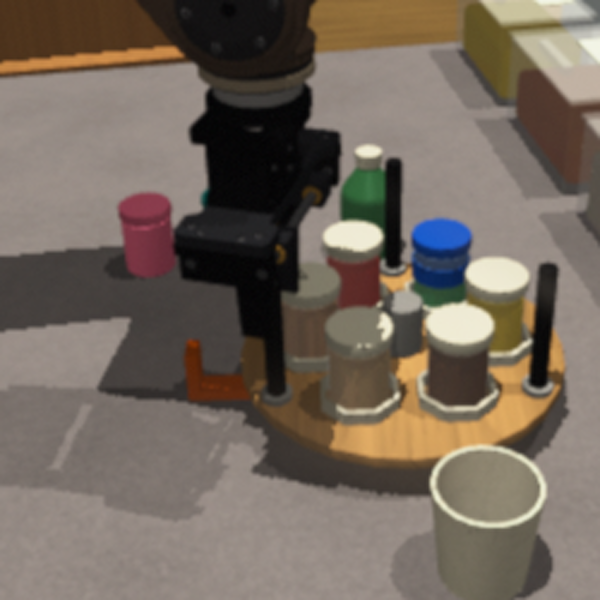

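Fingers sit around the near peg (crop 275,300), above the lids. Closing.

```bash
python3 -m pendant '[[0,0,0,0,255],[0,0,0,0,255],[0,0,0,0,255],[0,0,0,0,255],[0,0,0,0,255],[0,0,0,0,255],[0,0,0,0,255],[0,0,0,0,255],[0,0,0,0,255],[0,0,0,0,255]]' 12
```

```text
time: 4.25
position: [431.0, -70.7, 128.7]
eef_rot: [[-0.9, 0.437, 0.0], [0.437, 0.9, 0.0], [-0.0, 0.0, -1.0]]
wrist_force: [2.4, 1.3, -2.4]
gripper_width: 16.1
```

```bash
python3 - <<'E'
import numpy as np
v=np.array([-11.6,-4.57])
for d in range(3,121,3):
  a=np.radians(d);R=np.array([[np.cos(a),-np.sin(a)],[np.sin(a),np.cos(a)]]);w=R@v-v;print(d,w.round(1),end='; ')
E
```

```text
3 [ 0.3 -0.6]; 6 [ 0.5 -1.2]; 9 [ 0.9 -1.8]; 12 [ 1.2 -2.3]; 15 [ 1.6 -2.8]; 18 [ 2.  -3.4]; 21 [ 2.4 -3.9]; 24 [ 2.9 -4.3]; 27 [ 3.3 -4.8]; 30 [ 3.8 -5.2]; 33 [ 4.4 -5.6]; 36 [ 4.9 -5.9]; 39 [ 5.5 -6.3]; 42 [ 6.  -6.6]; 45 [ 6.6 -6.9]; 48 [ 7.2 -7.1]; 51 [ 7.9 -7.3]; 54 [ 8.5 -7.5]; 57 [ 9.1 -7.6]; 60 [ 9.8 -7.8]; 63 [10.4 -7.8]; 66 [11.1 -7.9]; 69 [11.7 -7.9]; 72 [12.4 -7.9]; 75 [13.  -7.8]; 78 [13.7 -7.7]; 81 [14.3 -7.6]; 84 [14.9 -7.4]; 87 [15.6 -7.3]; 90 [16.2 -7. ]; 93 [16.8 -6.8]; 96 [17.4 -6.5]; 99 [17.9 -6.2]; 102 [18.5 -5.8]; 105 [19.  -5.5]; 108 [19.5 -5.1]; 111 [20.  -4.6]; 114 [20.5 -4.2]; 117 [20.9 -3.7]; 120 [21.4 -3.2];
```

```bash
python3 -m pendant '[[0.3,-0.6,0,0,255],[0.5,-1.2,0,0,255],[0.9,-1.8,0,0,255],[1.2,-2.3,0,0,255],[1.6,-2.8,0,0,255],[2.0,-3.4,0,0,255],[2.4,-3.9,0,0,255],[2.9,-4.3,0,0,255],[3.3,-4.8,0,0,255],[3.8,-5.2,0,0,255]]' 20
python3 - <<'E'
from h import *
im=snap('side','side3.png')
a=cv2.imread('pics/side3.png')[100:350,110:360]; cv2.imwrite('pics/side3c.png',cv2.resize(a,None,fx=2.4,fy=2.4,interpolation=2))
s=manip.sense();print(s['position'],s['wrist_force'],s['gripper_width'])
E
```

```text
time: 5.25
position: [469.6, -122.5, 128.7]
eef_rot: [[-0.899, 0.437, 0.001], [0.437, 0.899, 0.001], [-0.0, 0.001, -1.0]]
wrist_force: [6.4, 9.8, -1.4]
gripper_width: 15.5
[ 470.46076414 -123.16716944  128.68390027] [ 9.14645381  6.98516059 -3.43517309] 15.690919746175897
```

View pics/side3c.png

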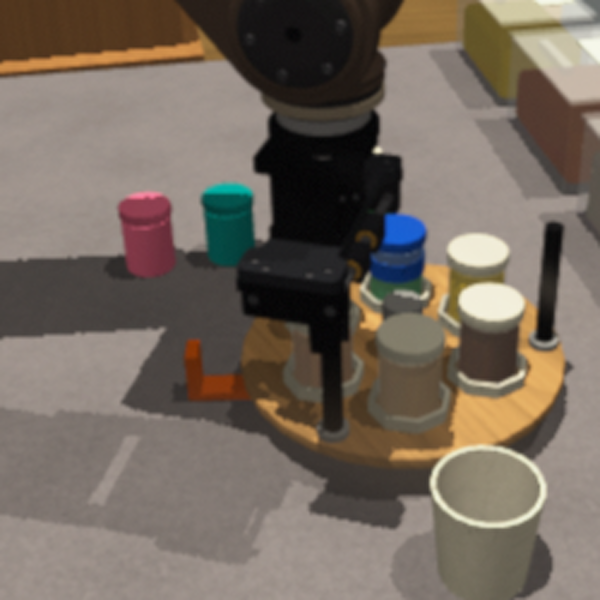

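```bash
python3 -m pendant '[[0.6,-0.3,0,0,255],[1.1,-0.6,0,0,255],[1.7,-1.0,0,0,255],[2.2,-1.3,0,0,255],[2.8,-1.6,0,0,255],[3.4,-1.8,0,0,255],[4.1,-2.0,0,0,255],[4.7,-2.2,0,0,255],[5.3,-2.3,0,0,255],[6.0,-2.5,0,0,255],[6.6,-2.5,0,0,255],[7.3,-2.6,0,0,255],[7.9,-2.6,0,0,255],[8.6,-2.6,0,0,255],[9.2,-2.5,0,0,255],[9.2,-2.5,0,0,255]]'
```

```text
time: 6.9
position: [562.2, -148.3, 128.7]
eef_rot: [[-0.9, 0.436, 0.002], [0.436, 0.9, -0.001], [-0.002, -0.0, -1.0]]
wrist_force: [-0.6, -8.6, 0.8]
gripper_width: 15.5
```

```bash
python3 -m pendant '[[0.7,0,0,0,255],[1.4,0.1,0,0,255],[2.0,0.3,0,0,255],[2.7,0.4,0,0,255],[3.3,0.7,0,0,255],[3.9,0.9,0,0,255],[4.5,1.2,0,0,255],[5.0,1.5,0,0,255],[5.6,1.9,0,0,255],[6.1,2.2,0,0,255],[6.6,2.6,0,0,255],[7.1,3.1,0,0,255],[7.6,3.5,0,0,255],[8.0,4.0,0,0,255],[8.5,4.5,0,0,255],[8.5,4.5,0,0,255],[8.5,4.5,0,0,255]]'
python3 - <<'E'
from h import *
for n in('top','side'): im=snap(n,n+'4.png')
a=cv2.imread('pics/side4.png')[150:350,160:360]; cv2.imwrite('pics/side4c.png',cv2.resize(a,None,fx=3,fy=3,interpolation=2))
a=cv2.imread('pics/top4.png')[130:300,170:430]; cv2.imwrite('pics/top4c.png',cv2.resize(a,None,fx=3,fy=3,interpolation=2))
s=manip.sense();print(s['position'],s['wrist_force'],s['gripper_width'])
E
```

```text
time: 8.6
position: [645.4, -101.7, 128.7]
eef_rot: [[-0.9, 0.436, -0.002], [0.436, 0.9, 0.001], [0.002, 0.0, -1.0]]
wrist_force: [-7.2, 3.0, 5.4]
gripper_width: 15.6
[ 645.3160228  -101.82051232  128.66338495] [-6.63500977  3.76056114  6.30814776] 15.80225395765153
```

View pics/side4c.png

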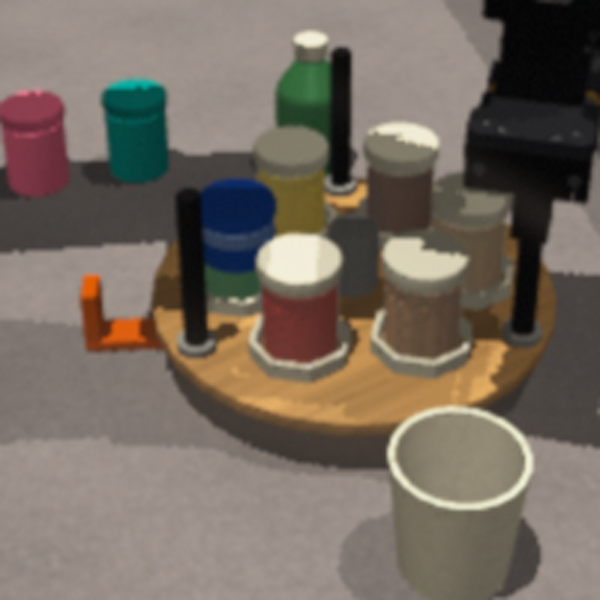

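View pics/top4c.png

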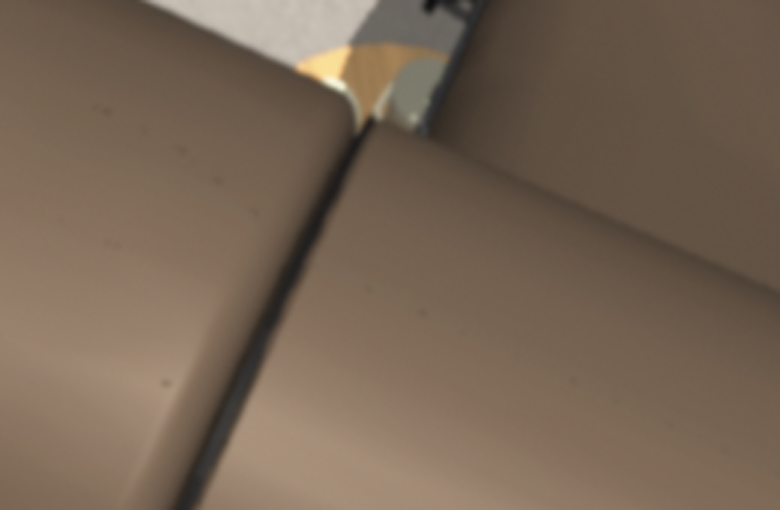

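The blue lid (crop 238,200), the free pegs (189,193 and 342,52) and the ring fall on the same pixels as the pocket pattern at the start, so the turn is 120° and the blue jar is at the front. Now I'll let it settle and check that it stays put.

```bash
python3 -m pendant '[[0,0,0,0,255],[0,0,0,0,255],[0,0,0,0,255],[0,0,0,0,255],[0,0,0,0,255],[0,0,0,0,255],[0,0,0,0,255],[0,0,0,0,255],[0,0,0,0,255],[0,0,0,0,255]]'
python3 - <<'E'
from h import *
a=cv2.imread('pics/side4.png').astype(int); snap('side','side5.png'); b=cv2.imread('pics/side5.png').astype(int)
print(np.abs(a-b)[150:350,160:300].max())
z=cv2.imread('pics/side0.png').astype(float)
# free peg / cup+bottle shift vs start
for nm,(r0,r1,c0,c1) in dict(peg=(205,270,215,232),peg2=(163,218,266,282),cup=(280,350,285,340),bottle=(160,200,250,272)).items():
  s,_=cv2.phaseCorrelate(cv2.Sobel(z[r0:r1,c0:c1].mean(2),6,1,0),cv2.Sobel(b[r0:r1,c0:c1].mean(2).astype(float),6,1,0)); print(nm,np.round(s,2))
# blue lid centroid
m=(b[...,0]-b[...,2]>50); m[:, :215]=0; m[:,260:]=0; ys,xs=np.nonzero(m[150:260]);print(xs.min(),xs.max(),ys.min()+150)
print(pix2z('side',160+238/3,150+200/3,119))
s=manip.sense();print(s['position'],s['wrist_force'],s['dq'].round(2),s['gripper_width'])
E
```

```text
time: 9.7
position: [645.2, -101.9, 128.6]
eef_rot: [[-0.9, 0.436, -0.002], [0.436, 0.9, 0.001], [0.002, 0.0, -1.0]]
wrist_force: [-8.1, 3.8, 5.5]
gripper_width: 15.4
36
peg [ 3.9  -0.14]
peg2 [-0.2  -0.02]
cup [ 0.03 -0.03]
bottle [-0.15 -0.29]
228 250 210
[471.04469723 -15.73349538 119.        ]
[ 645.24397576 -101.86767019  128.62296479] [-7.48560772  3.16617914  5.61344712] [-0.09 -0.04 -0.09  0.06 -0.05  0.12] 15.637545484050708
```

```bash
python3 - <<'E'
import cv2,numpy as np
a=[cv2.imread(f'pics/side{i}.png')[150:350,160:300] for i in(0,5)]
cv2.imwrite('pics/cmp.png',cv2.resize(np.hstack(a),None,fx=2.8,fy=2.8,interpolation=2))
E
```

```text
(no output)
```

View pics/cmp.png

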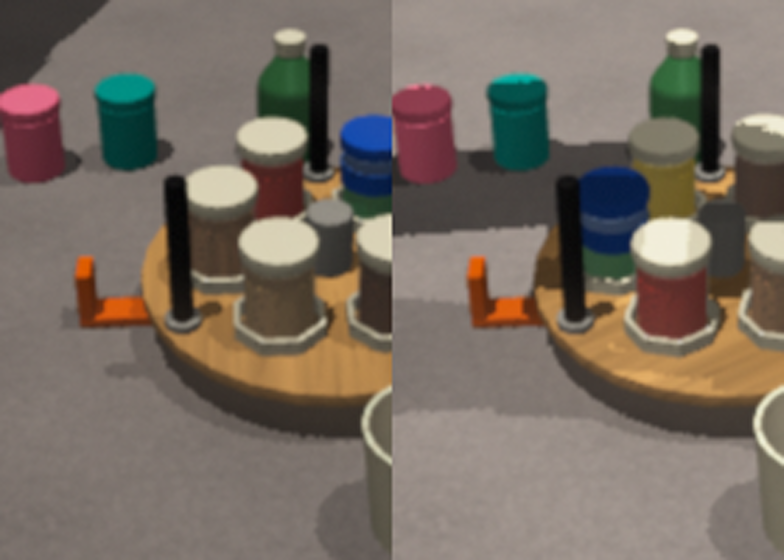

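In both halves the peg is at column 176 (568−392) and the blue lid is at 222 (614−392), exactly where the front jar stood at the start. All jars are upright.

```bash
python3 -c "
from workcell import manip
print(manip.job_done())"
```

```text
the job is handed in; nothing more can be done
None
```

I gripped the near peg (peg_a) above the lids and turned the carousel 120° anticlockwise. The blue-lidded jar now stands at the front, in line with the orange pointer. I handed the job in with the gripper still holding the peg.

**Last checks, from the side camera and the robot's readings:**
- **Alignment:** the blue lid is within about 1 pixel (about 2 mm) of where the original front jar's lid stood. The two free pegs are where pegs stood at the start.
- **Cup, bottle and jars:** the cup and bottle have not moved (under 0.3 px). All the jars I could see are upright in their pockets.
- **Grip:** the fingers are on the peg at 15.6 mm opening. The wrist force is steady at about 10 N, and the arm and turntable are still.

**Checks that failed or disagreed:**
- **Peg image match:** an automatic image match reported a 3.9 px shift for one free peg. Comparing the pictures directly showed no shift, and the second free peg matched to 0.2 px. I put the reading down to the changed background.
- **Camera positions:** the top and side cameras differed by about 4 mm in absolute position. I took a middle value for the turning centre.
- **Top view:** the arm blocked the top camera at the end, so the final alignment rests on the side camera alone.

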